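# Jack up one end of a bench supply case and keep it up

## Robot

A 7-joint arm with a two-finger parallel gripper is mounted at the origin on a cart in front of the work surface, level with it; the furniture and walls round the work are solid. World frame = base frame: x ahead of the robot, y to its left, z up, the work surface at z = 0. Lengths are in m, angles in rad, forces in N, time in s.
With the tool pointing down it reaches from about 0.425 to 0.925 m from the base axis. Payload 6.8 kg.
Tool frame: the origin (TCP) lies between the finger pads; the fingertips stand finger_overhang ahead of it and the grasp point (between the pads) lies 6 mm ahead of it (finger_overhang is the distance from the TCP to the fingertips, in m); z points along the fingers, y is the line along which they close (so a half turn about z gives the same grasp; the last joint's range is limited). The gripper opens to 85 mm and grips with 20 to 120 N. Pads are 22 mm wide; open, the fingers measure 114 mm over their backs; the gripper's body (76 mm by 85 mm) begins 54 mm behind the grasp point. The pads swing forward as they close: fully open they stand 13 mm farther back than shut.
Start: joints at [1.215, 0.477, 0.022, 1.555, -0.011, 1.109, -0.083], TCP at [0.166, -0.654, 0.256] pointing down, gripper open.
Joint ranges: [-2.96, 2.96], [-0.34, 2.1], [-1.41, 1.46], [0.24, 2.44], [-1.37, 4.51], [0.17, 1.92], [-2.96, 2.96]. Speed limits (rad/s): [2.39, 2.39, 3.14, 3.14, 3.14, 3.14, 3.14].

## Interface

Orientations are given as a unit quaternion [w, x, y, z].
In Python, from station import * gives the robot as it stands.
- The arm moves only by the tool drive_tool, never from a script. Its argument "increments" is a list of rows, each an object of numbers: "claw": the finger opening in m, from 0 to 0.0854; "dx", "dy", "dz": the shift along the tool's x, y, z in m; "wx", "wy", "wz": the turn, a rotation vector about the tool's x, y, z in degrees. A call has 1 to 20 rows; each row shifts and turns the commanded pose from where the row before left it, along the tool's axes as they then stand; what a row does not reach is not made up. A row lasts 1/8 s, in which the tool goes at most 62.5 mm and 10.7 degrees, less where a joint would pass 70% of its speed; a pose out of reach is approached as far as the arm can. A call with a gripper value outside its range is refused whole. The fingers move at their own pace and stop on an object; "newtons" is the grip in N (left out, the last holds). Time passes only in rows, so rows that do not move let the fingers close. It gives the time, the measured TCP pose, the force, the opening and the grip force at its end, in the units of the state.
- get_obs(): the state, without advancing time (a new reading comes with each control period).
- read_camera(name): name is "scene" or "top" or "wrist"; returns (picture, depth): 420x560x3 uint8, red, green, blue; 420x560 float32, m along the optical axis (not along the pixel's ray), 0 where there is no reading.
- calibration(name): a dict with "intrinsics" (3x3 intrinsics, pixels), "R" (3x3) and "t" (3): a world point X has camera coordinates R X + t; the wrist camera has in their place "mount" (4x4, takes a point from camera to tool coordinates, whose origin is the TCP and whose axes are the flange's). Camera axes: x right, y down, z forward; pixel columns grow to the right and rows downward; lengths in m; the calibration is good to about 2 mm. A picture is of the moment at which its call begins: read the wrist's pose just before it. calibration takes no time and is no camera call.
- hand_in(): hands the job in; it is judged then, once.
The state is a dict: "t": time; "q": joint angles; "joint_vel": joint speeds; "joint_torque": joint torques, N m; "eef_pos": TCP position; "tool_rot": TCP orientation; "contact_force": force on the tool from outside, world axes, zero at the start; "torque": the same for the moment, N m; "gripper_width": opening from 0.0 (shut) to 1.0 (fully open); "grasp_force": force on a finger pad.
Only numpy, scipy, OpenCV 4.12 (cv2) and the standard library are available. Lean on these libraries where they do the work, as an engineer would, in place of code of your own. Each camera call takes 0.05 s, during which the arm holds its last target. There are 200 camera calls.

## Task

Jack up the tongue end of the supply case so a colleague can change its feet: lay the closed round tin squarely on the jack's saddle as packing, then stand the jack flat on the worktop with saddle and tin centred under the round pad of the case's lift tongue and let go of it. Press the jack's handle fully down once as a trial stroke, let it come all the way back up, then press it fully down again and finish while holding it down with the case raised. The arm and gripper must not push against the case, the case must not be shifted along the worktop, and the other things on the worktop are left alone.

Things in the scene. Friction and masses are not known exactly. Their poses are not given: they have to be found in the camera images.
- tin_center (a point): Closed shallow round tin, 45 mm across and 22 mm high, lying lid up on the worktop; loose, 60 g. The point is its centre, 11 mm above its underside; z is its axis.
- jack: Small loose lever jack, 0.77 kg: base plate 240 x 70 x 10 mm carrying, in a row along its x axis, the pump handle (-x end), an upright rectangular pump block (grasp it there) and a ram with a flat round saddle (+x end). Origin: centre of the base's underside; x from handle to saddle, z up. No ratchet: the saddle is up only while the handle is pressed.
- jack_grip (a point): Grasp point on the jack's pump block, 70 mm above the base's underside and 10 mm ahead (+x) of the jack's origin. The block is 30 mm wide along the jack's y (the faces to grip), 44 mm long along its x, and its top is 15 mm above this point. Axes as the jack's.
- saddle_top (a point): Centre of the top face of the jack's saddle, a flat horizontal disc 56 mm across and 8 mm thick; 85 mm ahead (+x) of the jack's origin and 60 mm above the base's underside when down; it rises 24 mm straight up with a full stroke of the handle. It is 75 mm from jack_grip.
- paddle_top (a point): Centre of the top face of the press paddle (42 mm along the handle, 34 wide, 12 thick) at the end of the jack's handle, 95 mm from its pivot, which is 22 mm behind (-x) the jack's origin and 55 mm above the base's underside. Height above the base's underside: about 98 mm with the handle up, 51 mm fully down; it moves under 15 mm horizontally meanwhile.
- pump_handle (a joint): Angle of the jack's handle (rad): 0 = up as its return spring leaves it (sloping 0.40 rad up from the pivot), 0.5 = pressed fully down to its stop. The saddle rises 48 mm per rad. Pressing takes about 1 N at the paddle unloaded and 4 to 8 N with the case on it; let go, it returns up by itself.
- lift_pad (a point): The marked lift point: centre of the underside of a round pad, 30 mm across, under the level steel tongue on one end of the case; an equal disc on top marks it from above. 90 mm above the worktop at rest: 30 mm above the bare saddle, 8 mm above a tin on it. Tongue: points to -x, 46 mm wide, tip 22 mm beyond the pad, top 15 mm above this point; the case's end face is 60 mm behind the pad (+x).
- cutters: Bystander, not to be disturbed: side cutters (pliers) lying flat, 138 x 44 x 11 mm. Origin at its underside.
- tape: Bystander, not to be disturbed: roll of tape lying flat, 55 mm across, 19 mm high. Origin at its underside.
- capacitor: Bystander, not to be disturbed: upright cylinder capacitor, 22 mm across, 34 mm high. Origin at its underside.
- reel: Bystander, not to be disturbed: reel of solder, about 76 x 68 x 34 mm. Origin at its underside.
- screwdriver: Bystander, not to be disturbed: screwdriver lying flat, 164 x 21 x 20 mm. Origin at its underside.
- tin: The same tin; origin at the centre of its underside.
- case: The supply case: plain metal box 190 (x) x 160 (y) x 100 mm on four rubber feet 12 mm high, loose, about 2.4 kg. Origin on the worktop level below its middle; x points away from the tongue, z up; the lift pad is at x = -155 mm, y = 0. Jacked at the pad it tips on its two feet at x = +80 mm.
Mind the look-alikes: they are no part of the job. Of the things that look like the tin, take the one that is nearest to the robot's base at the start.

How it is judged:
By the outcome, as a careful person would: the job done as asked, in the order asked, and still so for the second after the job is handed in, while the arm keeps its last pose, push and grip.
It also fails if it takes over 64 s, if anything falls off the work surface, if the arm or the gripper's body presses on something with over 40 N, if the wrist force passes 120 N, or if a joint passes its speed limit or range.

## Working session

There is one attempt and no reset: what is moved stays moved. The work goes in short steps, Python scripts to look and compute and a tool call to move; the robot and the scene stay as the last step left them, time stands still between calls to the robot, and variables do not carry over. Pictures are saved under pics/ and viewed, at most 10 in all, crops included, and the job is handed in when it is done.

Besides the shell and the picture viewer there is one more tool, called after "Emit:" by a JSON object that holds its "api" and its "payload", one argument or row to a line. drive_tool: Moves the arm, as the interface text tells. Its arguments: {"type":"object","properties":{"increments":{"type":"array","items":{"type":"object","properties":{"claw":{"type":"number"},"dx":{"type":"number"},"dy":{"type":"number"},"dz":{"type":"number"},"wx":{"type":"number"},"wy":{"type":"number"},"wz":{"type":"number"}}}},"newtons":{"type":"number"}},"required":["increments"]}

```bash
ls; mkdir -p pics; python3 - <<'E'
from station import *
import cv2,numpy as np
o=get_obs();print({k:np.round(v,3).tolist() for k,v in o.items()})
print([n for n in globals() if 'over' in n.lower() or 'finger' in n])
try: print(finger_overhang)
except Exception as e: print(e)
for n in("scene","top"):
    p,d=read_camera(n);np.savez(f"pics/{n}0.npz",p=p,d=d);cv2.imwrite(f"pics/{n}0.png",p[:,:,::-1]);c=calibration(n);print(n,{k:np.round(v,3).tolist() for k,v in c.items()})
print(calibration("wrist"))
E
```

```text
pics
{'t': 0.0, 'q': [1.215, 0.478, 0.022, 1.556, -0.012, 1.109, -0.083], 'joint_vel': [0.0, 0.001, 0.0, -0.001, 0.001, -0.001, -0.0], 'joint_torque': [0.0, -59.645, 1.608, -28.119, 0.012, 0.009, -0.0], 'eef_pos': [0.165, -0.654, 0.255], 'tool_rot': [-0.001, 0.992, 0.124, -0.0], 'contact_force': [0.694, 0.172, -0.864], 'torque': [-0.006, 0.026, 0.026], 'grasp_force': 0.0, 'gripper_width': 1.0}
['finger_overhang']
0.025
scene {'intrinsics': [[427.862, 0.0, 282.495], [0.0, 427.862, 208.085], [0.0, 0.0, 1.0]], 'R': [[-0.444, -0.896, -0.012], [-0.629, 0.321, -0.708], [0.638, -0.307, -0.706]], 't': [0.272, 0.397, 0.948]}
top {'intrinsics': [[441.262, 0.0, 278.724], [0.0, 441.262, 201.484], [0.0, 0.0, 1.0]], 'R': [[-0.009, -1.0, -0.006], [-0.988, 0.009, -0.154], [0.154, 0.004, -0.988]], 't': [0.051, 0.566, 1.474]}
{'intrinsics': array([[345.86892729,   0.        , 278.37023644],
       [  0.        , 345.86892729, 207.95259278],
       [  0.        ,   0.        ,   1.        ]]), 'mount': array([[ 4.42304742e-04, -9.56816124e-01, -2.90693497e-01,
         7.49074508e-02],
       [ 9.99999856e-01,  5.11430973e-04, -1.61822413e-04,
        -3.93862287e-04],
       [ 3.03503952e-04, -2.90693383e-01,  9.56816213e-01,
        -1.17025867e-01],
       [ 0.00000000e+00,  0.00000000e+00,  0.00000000e+00,
         1.00000000e+00]])}
```

View pics/scene0.png

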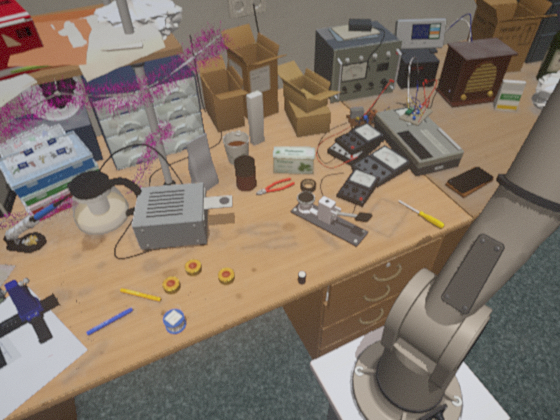

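View pics/top0.png

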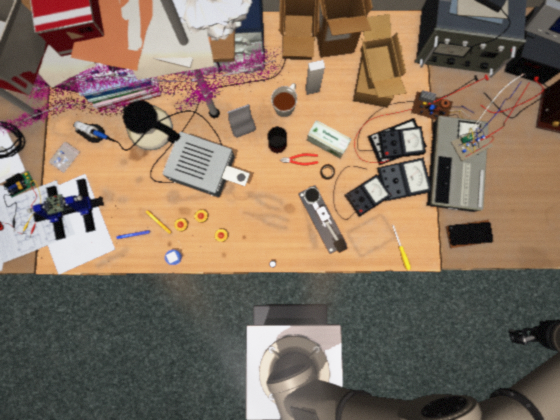

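The scene picture shows the case with its tongue at about (218,202), the jack at (327,215), three yellow-red tins at (171,284), (193,267) and (226,275), a tape ring at (308,185) and a blue-white reel at (174,320). In the top picture the tins are at (181,224), (201,215) and (221,235), the tongue disc at (243,177), and the jack's saddle and paddle at about (311,193) and (338,243).

```bash
cat > h.py <<'E'
from station import *
import cv2,numpy as np
from scipy.spatial.transform import Rotation as Rn
def ray(n,u,v,z,pose=None,c=None):
    c=c or calibration(n);K=np.array(c["intrinsics"]);r=np.linalg.solve(K,[u,v,1.])
    if n=="wrist":
        M=np.array(c["mount"]);T=np.eye(4);q=pose["tool_rot"];T[:3,:3]=Rn.from_quat([q[1],q[2],q[3],q[0]]).as_matrix();T[:3,3]=pose["eef_pos"];T=T@M
        o=T[:3,3];d=T[:3,:3]@r
    else:
        R=np.array(c["R"]);o=-R.T@np.array(c["t"]);d=R.T@r
    return o+d*(z-o[2])/d[2]
def blobs(m,amin=15):
    n,l,s,ce=cv2.connectedComponentsWithStats(m.astype(np.uint8));return [(s[i,4],ce[i],s[i,:4]) for i in range(1,n) if s[i,4]>=amin]
E
python3 - <<'E'
from h import *
for n in("top","scene"):
    f=np.load(f"pics/{n}0.npz");p=f["p"];h=cv2.cvtColor(p,cv2.COLOR_RGB2HSV)
    m=((h[...,0]>19)&(h[...,0]<32)&(h[...,1]>170)&(h[...,2]>120))
    m=cv2.morphologyEx(m.astype(np.uint8),cv2.MORPH_CLOSE,np.ones((7,7)))
    for a,c,b in blobs(m,40):print(n,a,c.round(1),b,ray(n,*c,.02).round(4))
    q={"top":[("pad",243,177,.105),("saddle",311,193,.06),("cut",300,159,.005),("tape",328,171,.01),("cap",273,264,.03)],"scene":[("pad",222,202,.105),("cap",302,274,.034)]}[n]
    for k,u,v,z in q:print(n,k,ray(n,u,v,z).round(3))
A=np.load("pics/top0.npz")["p"];B=np.load("pics/scene0.npz")["p"]
cr=lambda a,x,y,w,hh,s:cv2.resize(a[y:y+hh,x:x+w],(s[0],s[1]),interpolation=cv2.INTER_CUBIC)
out=np.zeros((600,800,3),np.uint8)
out[:300,:400]=cr(A,285,180,80,60+0,(400,300));out[300:,:400]=cr(A,165,195,80,60,(400,300))
out[:300,400:]=cr(B,285,180,100,75,(400,300));out[300:,400:]=cr(A,200,150,80,60,(400,300))
cv2.imwrite("pics/c1.png",out[:,:,::-1])
E
```

```text
top 106 [201.1 215.6] [196 210  11  12] [0.523  0.3161 0.02  ]
top 48 [162.9 225.9] [155 217  16  16] [0.4885 0.4482 0.02  ]
top 112 [180.6 224.5] [175 219  12  12] [0.4927 0.3868 0.02  ]
top 102 [221.4 234.8] [216 229  11  12] [0.4558 0.2448 0.02  ]
top 119 [404.5 258.3] [399 247  12  23] [ 0.3694 -0.383   0.02  ]
top pad [0.641 0.163 0.105]
top saddle [ 0.592 -0.065  0.06 ]
top cut [ 0.726 -0.032  0.005]
top tape [ 0.68  -0.131  0.01 ]
top cap [0.354 0.067 0.03 ]
scene 133 [432.1 219.9] [419 212  25  16] [ 0.361  -0.3748  0.02  ]
scene 121 [141.9 294.9] [120 289  41  12] [0.4907 0.4656 0.02  ]
scene pad [0.634 0.181 0.105]
scene cap [0.353 0.071 0.034]
```

View pics/c1.png

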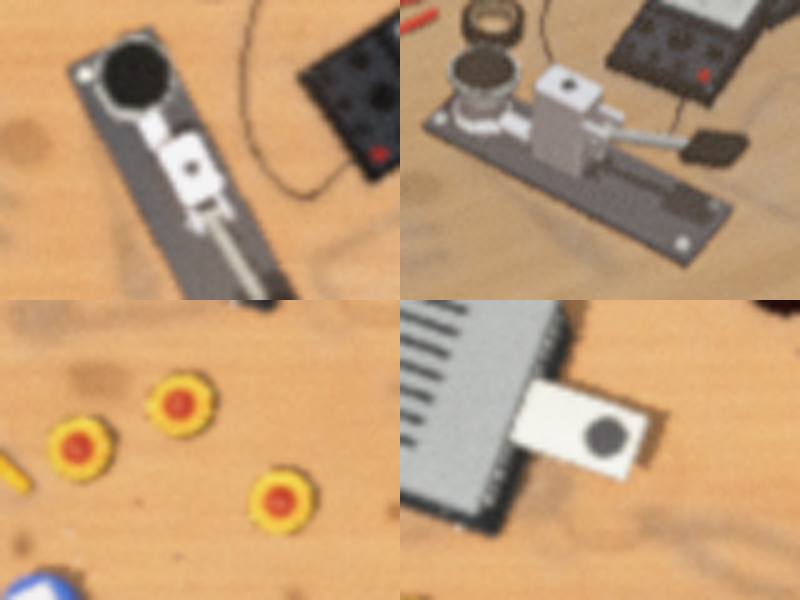

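Candidates for the tin in the top picture are (181,224), (201,215) and (221,235), at base distances of 0.63, 0.61 and 0.52 m. The reel at (173,257) is blue and isn't one of them. The close crop shows three identical closed tins, so I take (221,235) at about (0.456, 0.245), the nearest. The jack has yaw of about 28° and the tongue faces about 71°. I'll move over the tin by way of a waypoint.

```bash
cat >> h.py <<'E'
def yaw(o):
    q=o["tool_rot"];x=Rn.from_quat([q[1],q[2],q[3],q[0]]).as_matrix()[:,0];return np.degrees(np.arctan2(x[1],x[0]))
def plan(wps,o=None,y=None):
    """wps: (x,y,z,yawdeg): prints turn, then the shift in tool axes after the turn"""
    o=o or get_obs();p=np.array(o["eef_pos"]);y=yaw(o) if y is None else y
    for w in wps:
        t=w[3];d=np.array(w[:3])-p;c,s=np.cos(np.radians(t)),np.sin(np.radians(t))
        print("wz %.1f  dx %.4f dy %.4f dz %.4f"%(-((t-y+180)%360-180),c*d[0]+s*d[1],s*d[0]-c*d[1],-d[2]));p=np.array(w[:3]);y=t
E
python3 -c "
from h import *
o=get_obs();print(yaw(o));plan([(.5,-.3,.25,28),(.47,.2,.25,28),(.456,.245,.25,28)])"
```

```text
14.199038295007558
wz -13.8  dx 0.4616 dy -0.1554 dz 0.0054
wz 0.0  dx 0.2082 dy -0.4556 dz -0.0000
wz 0.0  dx 0.0088 dy -0.0463 dz -0.0000
```

Emit:
{"api": "drive_tool", "payload": {
  "increments": [
    {"wz": -6.9},
    {"wz": -6.9},
    {"dx": 0.046, "dy": -0.0155},
    {"dx": 0.046, "dy": -0.0155},
    {"dx": 0.046, "dy": -0.0155},
    {"dx": 0.046, "dy": -0.0155},
    {"dx": 0.046, "dy": -0.0155},
    {"dx": 0.046, "dy": -0.0155},
    {"dx": 0.046, "dy": -0.0155},
    {"dx": 0.046, "dy": -0.0155},
    {"dx": 0.046, "dy": -0.0155},
    {"dx": 0.046, "dy": -0.0155}
  ]
}}

```text
schema error: expected keys claw, dx, dy, dz, wx, wy, wz
```

Emit:
{"api": "drive_tool", "payload": {
  "increments": [
    {"dx": 0.021, "dy": -0.0455},
    {"dx": 0.021, "dy": -0.0455},
    {"dx": 0.021, "dy": -0.0455},
    {"dx": 0.021, "dy": -0.0455},
    {"dx": 0.021, "dy": -0.0455},
    {"dx": 0.021, "dy": -0.0455},
    {"dx": 0.021, "dy": -0.0455},
    {"dx": 0.021, "dy": -0.0455},
    {"dx": 0.021, "dy": -0.0455},
    {"dx": 0.021, "dy": -0.0455},
    {"dx": 0.009, "dy": -0.046},
    {"dx": 0}
  ]
}}

```text
schema error: expected keys claw, dx, dy, dz, wx, wy, wz
```

```bash
cat >> h.py <<'E'
def wrist(name):
    o=get_obs();p,d=read_camera("wrist");cv2.imwrite(f"pics/{name}.png",p[:,:,::-1]);np.savez(f"pics/{name}.npz",p=p,d=d);return o,p,d
E
python3 - <<'E'
from h import *
o,p,d=wrist("w1");print(o["t"],o["eef_pos"].round(4) if hasattr(o["eef_pos"],"round") else o["eef_pos"],yaw(o))
h=cv2.cvtColor(p,cv2.COLOR_RGB2HSV);m=(h[...,0]>18)&(h[...,0]<34)&(h[...,1]>170)&(h[...,2]>120)
m=cv2.morphologyEx(m.astype(np.uint8),cv2.MORPH_CLOSE,np.ones((25,25)))
for a,c,b in blobs(m,300):print(a,c,b,ray("wrist",*c,.021,o).round(4))
m=((h[...,0]<8)|(h[...,0]>174))&(h[...,1]>150)
for a,c,b in blobs(m,100):print("red",a,c,b,ray("wrist",*c,.022,o).round(4))
E
```

```text
0.1 [ 0.1654 -0.6539  0.2554] 14.199038295007558
```

View pics/w1.png

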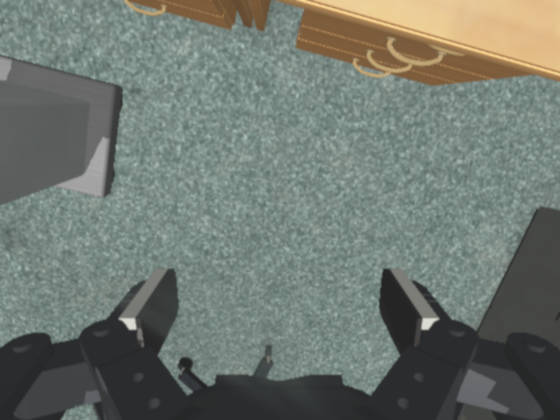

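The rows need all seven keys, so nothing has moved yet. The wrist picture shows only floor and the table front, with the fingertips at about (150,300) and (410,300). I'll resend the moves in full.

Emit:
{"api": "drive_tool", "payload": {
  "increments": [
    {"claw": 0.0854, "dx": 0, "dy": 0, "dz": 0, "wx": 0, "wy": 0, "wz": -6.9},
    {"claw": 0.0854, "dx": 0, "dy": 0, "dz": 0, "wx": 0, "wy": 0, "wz": -6.9},
    {"claw": 0.0854, "dx": 0.046, "dy": -0.0155, "dz": 0, "wx": 0, "wy": 0, "wz": 0},
    {"claw": 0.0854, "dx": 0.046, "dy": -0.0155, "dz": 0, "wx": 0, "wy": 0, "wz": 0},
    {"claw": 0.0854, "dx": 0.046, "dy": -0.0155, "dz": 0, "wx": 0, "wy": 0, "wz": 0},
    {"claw": 0.0854, "dx": 0.046, "dy": -0.0155, "dz": 0, "wx": 0, "wy": 0, "wz": 0},
    {"claw": 0.0854, "dx": 0.046, "dy": -0.0155, "dz": 0, "wx": 0, "wy": 0, "wz": 0},
    {"claw": 0.0854, "dx": 0.046, "dy": -0.0155, "dz": 0, "wx": 0, "wy": 0, "wz": 0},
    {"claw": 0.0854, "dx": 0.046, "dy": -0.0155, "dz": 0, "wx": 0, "wy": 0, "wz": 0},
    {"claw": 0.0854, "dx": 0.046, "dy": -0.0155, "dz": 0, "wx": 0, "wy": 0, "wz": 0},
    {"claw": 0.0854, "dx": 0.046, "dy": -0.0155, "dz": 0, "wx": 0, "wy": 0, "wz": 0},
    {"claw": 0.0854, "dx": 0.046, "dy": -0.0155, "dz": 0, "wx": 0, "wy": 0, "wz": 0}
  ]
}}

```text
t: 1.65
eef_pos: [0.4997, -0.3004, 0.2562]
tool_rot: [-0.0, 0.97, 0.242, -0.0]
contact_force: [0.2, -0.0, -0.2]
gripper_width: 1.004
grasp_force: 0.0
```

Emit:
{"api": "drive_tool", "payload": {
  "increments": [
    {"claw": 0.065, "dx": 0.0167, "dy": -0.05, "dz": 0, "wx": 0, "wy": 0, "wz": 0},
    {"claw": 0.065, "dx": 0.0167, "dy": -0.05, "dz": 0, "wx": 0, "wy": 0, "wz": 0},
    {"claw": 0.065, "dx": 0.0167, "dy": -0.05, "dz": 0, "wx": 0, "wy": 0, "wz": 0},
    {"claw": 0.065, "dx": 0.0167, "dy": -0.05, "dz": 0, "wx": 0, "wy": 0, "wz": 0},
    {"claw": 0.065, "dx": 0.0167, "dy": -0.05, "dz": 0, "wx": 0, "wy": 0, "wz": 0},
    {"claw": 0.065, "dx": 0.0167, "dy": -0.05, "dz": 0, "wx": 0, "wy": 0, "wz": 0},
    {"claw": 0.065, "dx": 0.0167, "dy": -0.05, "dz": 0, "wx": 0, "wy": 0, "wz": 0},
    {"claw": 0.065, "dx": 0.0167, "dy": -0.05, "dz": 0, "wx": 0, "wy": 0, "wz": 0},
    {"claw": 0.065, "dx": 0.0167, "dy": -0.05, "dz": 0, "wx": 0, "wy": 0, "wz": 0},
    {"claw": 0.065, "dx": 0.0167, "dy": -0.05, "dz": 0, "wx": 0, "wy": 0, "wz": 0},
    {"claw": 0.065, "dx": 0, "dy": 0, "dz": 0, "wx": 0, "wy": 0, "wz": 0}
  ]
}}

```text
t: 3.02
eef_pos: [0.4103, 0.2225, 0.2566]
tool_rot: [-0.001, 0.969, 0.246, 0.0]
contact_force: [1.2, -0.4, 0.5]
gripper_width: 0.763
grasp_force: 0.0
```

```bash
python3 - <<'E'
from h import *
o,p,d=wrist("w2");print(o["t"],o["eef_pos"],yaw(o),o["gripper_width"])
h=cv2.cvtColor(p,cv2.COLOR_RGB2HSV);m=(h[...,0]>18)&(h[...,0]<34)&(h[...,1]>170)&(h[...,2]>120)
m=cv2.morphologyEx(m.astype(np.uint8),cv2.MORPH_CLOSE,np.ones((25,25)))
for a,c,b in blobs(m,300):print(a,c,b,ray("wrist",*c,.021,o).round(4))
m=((h[...,0]<8)|(h[...,0]>174))&(h[...,1]>150)
for a,c,b in blobs(m,100):print("red",a,c,b,ray("wrist",*c,.022,o).round(4))
E
```

```text
3.025 [0.41032313 0.22250731 0.25657011] 28.42552581101745 0.7632753571989513
2487 [151.60876558  15.43988741] [103   0  86  41] [0.4882 0.397  0.021 ]
2064 [246.85271318  21.81153101] [223   0  49  49] [0.5249 0.3182 0.021 ]
1616 [278.89727723 124.99690594] [257 102  45  47] [0.4579 0.2485 0.021 ]
red 382 [163.39267016  12.08115183] [151   0  24  26] [0.4958 0.3882 0.022 ]
red 368 [246.78532609  21.03804348] [235   8  24  26] [0.5253 0.3184 0.022 ]
red 294 [279.45578231 125.18707483] [269 115  21  22] [0.4581 0.2479 0.022 ]
```

View pics/w2.png

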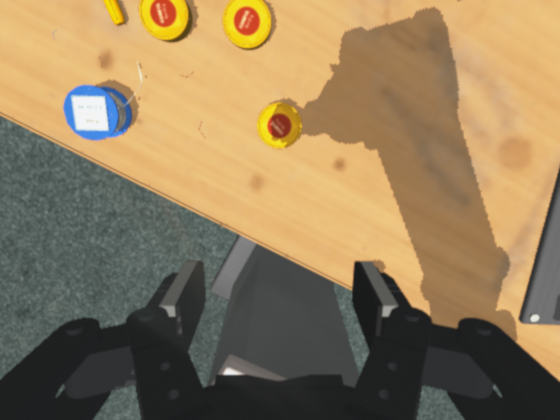

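The wrist picture shows the wanted tin alone at (279,125), with its neighbours at (165,13) and (247,21), so there is finger room on both sides. World position is (0.4575, 0.2475).

```bash
python3 -c "
from h import *
plan([(.4575,.2475,.028,28.43)])"
```

```text
wz -0.2  dx 0.0541 dy -0.0022 dz 0.2282
```

Emit:
{"api": "drive_tool", "payload": {
  "newtons": 30,
  "increments": [
    {"claw": 0.065, "dx": 0.027, "dy": -0.001, "dz": 0.02, "wx": 0, "wy": 0, "wz": 0},
    {"claw": 0.065, "dx": 0.027, "dy": -0.001, "dz": 0.02, "wx": 0, "wy": 0, "wz": 0},
    {"claw": 0.065, "dx": 0, "dy": 0, "dz": 0.045, "wx": 0, "wy": 0, "wz": 0},
    {"claw": 0.065, "dx": 0, "dy": 0, "dz": 0.045, "wx": 0, "wy": 0, "wz": 0},
    {"claw": 0.065, "dx": 0, "dy": 0, "dz": 0.045, "wx": 0, "wy": 0, "wz": 0},
    {"claw": 0.065, "dx": 0, "dy": 0, "dz": 0.03, "wx": 0, "wy": 0, "wz": 0},
    {"claw": 0.065, "dx": 0, "dy": 0, "dz": 0.015, "wx": 0, "wy": 0, "wz": 0},
    {"claw": 0.065, "dx": 0, "dy": 0, "dz": 0.008, "wx": 0, "wy": 0, "wz": 0},
    {"claw": 0.065, "dx": 0, "dy": 0, "dz": 0, "wx": 0, "wy": 0, "wz": 0}
  ]
}}

```text
t: 4.2
eef_pos: [0.4589, 0.2452, 0.0286]
tool_rot: [0.0, 0.97, 0.242, 0.0]
contact_force: [-0.0, 0.4, -0.4]
gripper_width: 0.763
grasp_force: 0.0
```

Emit:
{"api": "drive_tool", "payload": {
  "newtons": 30,
  "increments": [
    {"claw": 0.04, "dx": 0, "dy": 0, "dz": 0, "wx": 0, "wy": 0, "wz": 0},
    {"claw": 0.04, "dx": 0, "dy": 0, "dz": 0, "wx": 0, "wy": 0, "wz": 0},
    {"claw": 0.04, "dx": 0, "dy": 0, "dz": 0, "wx": 0, "wy": 0, "wz": 0},
    {"claw": 0.04, "dx": 0, "dy": 0, "dz": 0, "wx": 0, "wy": 0, "wz": 0},
    {"claw": 0.04, "dx": 0, "dy": 0, "dz": 0, "wx": 0, "wy": 0, "wz": 0}
  ]
}}

```text
t: 4.82
eef_pos: [0.4591, 0.2459, 0.0296]
tool_rot: [-0.0, 0.97, 0.242, 0.001]
contact_force: [-0.6, 0.1, 5.3]
gripper_width: 0.499
grasp_force: 30.1
```

```bash
python3 -c "
from h import *
s=ray('top',312,195,.06);print(s)
c,n=np.cos(np.radians(28)),np.sin(np.radians(28))
plan([(s[0]-.06*c,s[1]-.06*n,.22,28.05)])"
```

```text
[ 0.58533138 -0.06831663  0.06      ]
wz -0.0  dx -0.0964 dy 0.3366 dz -0.1904
```

Emit:
{"api": "drive_tool", "payload": {
  "newtons": 30,
  "increments": [
    {"claw": 0.04, "dx": 0, "dy": 0, "dz": -0.02, "wx": 0, "wy": 0, "wz": 0},
    {"claw": 0.04, "dx": 0, "dy": 0, "dz": -0.04, "wx": 0, "wy": 0, "wz": 0},
    {"claw": 0.04, "dx": 0, "dy": 0, "dz": -0.04, "wx": 0, "wy": 0, "wz": 0},
    {"claw": 0.04, "dx": -0.0096, "dy": 0.0337, "dz": -0.03, "wx": 0, "wy": 0, "wz": 0},
    {"claw": 0.04, "dx": -0.0096, "dy": 0.0337, "dz": -0.03, "wx": 0, "wy": 0, "wz": 0},
    {"claw": 0.04, "dx": -0.0096, "dy": 0.0337, "dz": -0.03, "wx": 0, "wy": 0, "wz": 0},
    {"claw": 0.04, "dx": -0.0096, "dy": 0.0337, "dz": 0, "wx": 0, "wy": 0, "wz": 0},
    {"claw": 0.04, "dx": -0.0096, "dy": 0.0337, "dz": 0, "wx": 0, "wy": 0, "wz": 0},
    {"claw": 0.04, "dx": -0.0096, "dy": 0.0337, "dz": 0, "wx": 0, "wy": 0, "wz": 0},
    {"claw": 0.04, "dx": -0.0096, "dy": 0.0337, "dz": 0, "wx": 0, "wy": 0, "wz": 0},
    {"claw": 0.04, "dx": -0.0096, "dy": 0.0337, "dz": 0, "wx": 0, "wy": 0, "wz": 0},
    {"claw": 0.04, "dx": -0.0096, "dy": 0.0337, "dz": 0, "wx": 0, "wy": 0, "wz": 0},
    {"claw": 0.04, "dx": -0.0096, "dy": 0.0337, "dz": 0, "wx": 0, "wy": 0, "wz": 0},
    {"claw": 0.04, "dx": 0, "dy": 0, "dz": 0, "wx": 0, "wy": 0, "wz": 0},
    {"claw": 0.04, "dx": 0, "dy": 0, "dz": 0, "wx": 0, "wy": 0, "wz": 0}
  ]
}}

```text
t: 6.7
eef_pos: [0.5317, -0.0966, 0.2186]
tool_rot: [-0.0, 0.97, 0.242, 0.0]
contact_force: [-0.9, 1.9, -0.9]
gripper_width: 0.498
grasp_force: 31.0
```

```bash
python3 - <<'E'
from h import *
o,p,d=wrist("w3");print(o["t"],o["eef_pos"],yaw(o))
T=read_camera("top")[0];cv2.imwrite("pics/t3.png",T[:,:,::-1])
E
```

```text
6.7 [ 0.5317487  -0.09657778  0.2186359 ] 28.017556251176597
```

View pics/w3.png

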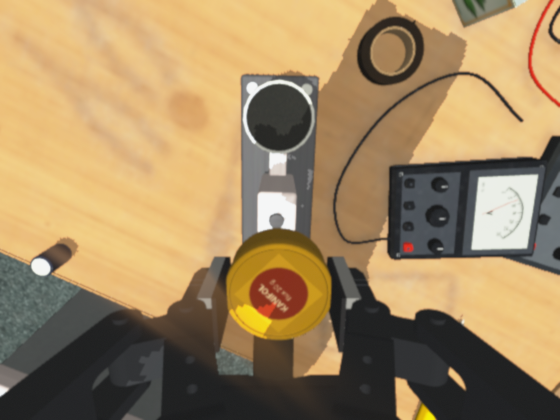

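The wrist picture shows the tin held level and centred at (279,287), the saddle at (279,116), the pump-block hole at (277,219), the tape at (390,50) and the capacitor at (45,262).

```bash
python3 - <<'E'
from h import *
f=np.load("pics/w3.npz");p=f["p"];o=get_obs();z=o["eef_pos"][2]
h=cv2.cvtColor(p,cv2.COLOR_RGB2HSV)
roi=np.zeros(p.shape[:2],bool);roi[70:165,235:325]=1
m=(h[...,2]<62)&roi
for a,c,b in blobs(m,200):print("dark",a,c,b)
k=max(blobs(m,200),key=lambda t:t[0]);b=k[2];c=(b[0]+b[2]/2,b[1]+b[3]/2)
S=ray("wrist",*c,.06,o);print("saddle",S)
m=(h[...,0]>15)&(h[...,0]<34)&(h[...,1]>170)&(h[...,2]>150);m[:225]=0;m[345:]=0
r=((h[...,0]<8)|(h[...,0]>174))&(h[...,1]>150);r[:225]=0
k=max(blobs(r,100),key=lambda t:t[0]);T=ray("wrist",*k[1],z-.0076,o);print("tin",k,T)
B=ray("wrist",277,219,.085,o);print("block",B,"yaw",np.degrees(np.arctan2(S[1]-B[1],S[0]-B[0])),np.hypot(*(S-B)[:2]))
d=f["d"];print("depth saddle",d[110:122,270:285].mean())
print("top saddle", ray("top",312,195,.06))
g=S-T;plan([(o["eef_pos"][0]+g[0],o["eef_pos"][1]+g[1],.0925,28.0)])
E
```

```text
dark 3097 [278.63157895 117.52696158] [248  86  63  64]
saddle [ 0.58840907 -0.06630104  0.06      ]
tin (np.int32(1766), array([278.98980747, 292.62457531]), array([251, 269,  56,  49], dtype=int32)) [ 0.53278178 -0.0953711   0.21097874]
block [ 0.52242347 -0.09941356  0.085     ] yaw 26.648153524458287 0.07382775810610658
depth saddle 0.2669097
top saddle [ 0.58533138 -0.06831663  0.06      ]
wz 0.1  dx 0.0628 dy 0.0004 dz 0.1261
```

Emit:
{"api": "drive_tool", "payload": {
  "newtons": 30,
  "increments": [
    {"claw": 0.04, "dx": 0.021, "dy": 0, "dz": 0, "wx": 0, "wy": 0, "wz": 0},
    {"claw": 0.04, "dx": 0.021, "dy": 0, "dz": 0, "wx": 0, "wy": 0, "wz": 0},
    {"claw": 0.04, "dx": 0.021, "dy": 0, "dz": 0.03, "wx": 0, "wy": 0, "wz": 0},
    {"claw": 0.04, "dx": 0, "dy": 0, "dz": 0.04, "wx": 0, "wy": 0, "wz": 0},
    {"claw": 0.04, "dx": 0, "dy": 0, "dz": 0.03, "wx": 0, "wy": 0, "wz": 0},
    {"claw": 0.04, "dx": 0, "dy": 0, "dz": 0.015, "wx": 0, "wy": 0, "wz": 0},
    {"claw": 0.04, "dx": 0, "dy": 0, "dz": 0.009, "wx": 0, "wy": 0, "wz": 0},
    {"claw": 0.04, "dx": 0, "dy": 0, "dz": 0.002, "wx": 0, "wy": 0, "wz": 0},
    {"claw": 0.04, "dx": 0, "dy": 0, "dz": 0, "wx": 0, "wy": 0, "wz": 0},
    {"claw": 0.04, "dx": 0, "dy": 0, "dz": 0, "wx": 0, "wy": 0, "wz": 0}
  ]
}}

```text
t: 8.05
eef_pos: [0.5881, -0.0677, 0.0932]
tool_rot: [0.0, 0.97, 0.242, 0.001]
contact_force: [-0.6, 0.1, -0.5]
gripper_width: 0.503
grasp_force: 31.0
```

Emit:
{"api": "drive_tool", "payload": {
  "increments": [
    {"claw": 0.04, "dx": 0, "dy": 0, "dz": 0.0015, "wx": 0, "wy": 0, "wz": 0},
    {"claw": 0.04, "dx": 0, "dy": 0, "dz": 0.0015, "wx": 0, "wy": 0, "wz": 0},
    {"claw": 0.04, "dx": 0, "dy": 0, "dz": 0, "wx": 0, "wy": 0, "wz": 0}
  ]
}}

```text
t: 8.43
eef_pos: [0.5877, -0.0677, 0.0896]
tool_rot: [0.0, 0.97, 0.242, 0.0]
contact_force: [-1.5, -0.6, 3.0]
gripper_width: 0.501
grasp_force: 31.3
```

Emit:
{"api": "drive_tool", "payload": {
  "increments": [
    {"claw": 0.065, "dx": 0, "dy": 0, "dz": 0, "wx": 0, "wy": 0, "wz": 0},
    {"claw": 0.065, "dx": 0, "dy": 0, "dz": 0, "wx": 0, "wy": 0, "wz": 0},
    {"claw": 0.065, "dx": 0, "dy": 0, "dz": 0, "wx": 0, "wy": 0, "wz": 0},
    {"claw": 0.065, "dx": 0, "dy": 0, "dz": -0.01, "wx": 0, "wy": 0, "wz": 0},
    {"claw": 0.065, "dx": 0, "dy": 0, "dz": -0.03, "wx": 0, "wy": 0, "wz": 0},
    {"claw": 0.065, "dx": 0, "dy": 0, "dz": -0.04, "wx": 0, "wy": 0, "wz": 0},
    {"claw": 0.065, "dx": -0.025, "dy": 0, "dz": -0.04, "wx": 0, "wy": 0, "wz": 0},
    {"claw": 0.065, "dx": -0.025, "dy": 0, "dz": 0, "wx": 0, "wy": 0, "wz": 0},
    {"claw": 0.065, "dx": -0.025, "dy": 0, "dz": 0, "wx": 0, "wy": 0, "wz": 0},
    {"claw": 0.065, "dx": 0, "dy": 0, "dz": 0, "wx": 0, "wy": 0, "wz": 0}
  ]
}}

```text
t: 9.68
eef_pos: [0.5201, -0.1041, 0.21]
tool_rot: [0.001, 0.971, 0.241, -0.0]
contact_force: [0.6, 0.8, 0.3]
gripper_width: 0.757
grasp_force: 0.0
```

```bash
python3 - <<'E'
from h import *
o,p,d=wrist("w4");print(o["t"],o["eef_pos"],yaw(o))
h=cv2.cvtColor(p,cv2.COLOR_RGB2HSV)
r=((h[...,0]<8)|(h[...,0]>174))&(h[...,1]>150)
for a,c,b in blobs(r,100):print("red",a,c,b,ray("wrist",*c,.082,o))
m=(h[...,0]>15)&(h[...,0]<34)&(h[...,1]>170)&(h[...,2]>120)
for a,c,b in blobs(cv2.morphologyEx(m.astype(np.uint8),cv2.MORPH_CLOSE,np.ones((25,25))),800):print("yel",a,c,b,ray("wrist",*c,.08,o))
# jack sides: base plate dark between wood, per row; white block
T=read_camera("top")[0]
cv2.imwrite("pics/t4.png",T[:,:,::-1])
E
```

```text
9.675 [ 0.52005815 -0.10411633  0.20997549] 27.87470955297333
red 321 [543.78193146  41.02180685] [537   0  23  80] [ 0.70021161 -0.20259047  0.082     ]
red 688 [277.85610465  99.86773256] [261  84  33  34] [ 0.58776635 -0.06775367  0.082     ]
yel 2874 [276.8315936   98.43562978] [244  65  66  68] [ 0.58827506 -0.06669469  0.08      ]
```

View pics/w4.png

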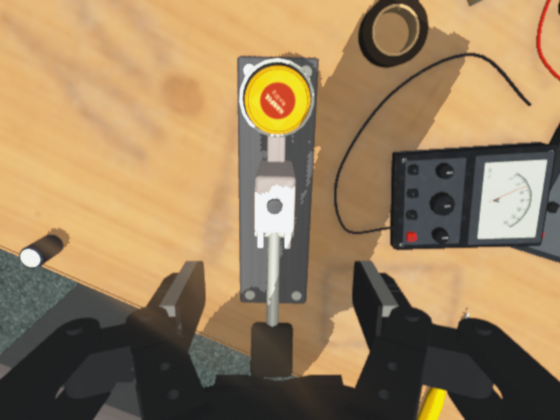

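The wrist picture shows the tin flat and centred inside the saddle rim at (277,99), the block hole at (275,205), the paddle at (271,347), and base corners at about (238,57), (319,59), (240,302) and (306,302). I'll work out the jack's yaw and grasp.

```bash
python3 - <<'E'
from h import *
o=get_obs();R=lambda u,v,z:ray("wrist",u,v,z,o)[:2]
P=[R(238,57,.01),R(319,59,.01),R(240,302,.01),R(306,302,.01)]
a=(P[0]+P[1])/2;b=(P[2]+P[3])/2
for n,(u,v) in (("axis",a-b),("L",P[0]-P[2]),("R",P[1]-P[3])):print(n,np.degrees(np.arctan2(v,u)),np.hypot(u,v))
print("jack origin",(a+b)/2)
bl=R(275,205,.085);pd=R(271,347,.098);sd=np.array([.588,-.067])
for q in(bl,pd):v=sd-q;print(q,np.degrees(np.arctan2(v[1],v[0])),np.hypot(*v))
T=cv2.imread("pics/top0.png");g=cv2.cvtColor(T,cv2.COLOR_BGR2HSV)
# tongue disc and tongue in top view
m=(g[...,2]<110);m[:165]=0;m[190:]=0;m[:,:234]=0;m[:,252:]=0
for k in blobs(m,20):print("disc",k,ray("top",*k[1],.105))
w=((g[...,1]<40)&(g[...,2]>190));w[:155]=0;w[195:]=0;w[:,:215]=0;w[:,258:]=0
for k in blobs(w,40):print("tongue",k)
w=cv2.morphologyEx(w.astype(np.uint8),cv2.MORPH_CLOSE,np.ones((9,9)));c=max(cv2.findContours(w,0,2)[0],key=cv2.contourArea);r=cv2.minAreaRect(c);B=cv2.boxPoints(r);print(B)
W=np.array([ray("top",*q,.105)[:2] for q in B]);print(W)
for i in range(4):e=W[(i+1)%4]-W[i];print(np.hypot(*e),np.degrees(np.arctan2(e[1],e[0])))
E
```

```text
axis 26.619618935027344 0.2352764221075666
L 26.589343662712842 0.23604544867556548
R 26.650092763838497 0.234507461661917
jack origin [ 0.51529231 -0.10294445]
[ 0.52411037 -0.09850725] 26.250270675761215 0.0712361698495359
[ 0.42298863 -0.14851311] 26.288672335102657 0.18404657375872702
disc (np.int32(25), array([240.8 , 176.88]), array([238, 175,   6,   5], dtype=int32)) [0.6411417  0.17074377 0.105     ]
tongue (np.int32(264), array([234.03030303, 174.87878788]), array([222, 166,  27,  20], dtype=int32))
[[215. 155.]
 [248. 155.]
 [248. 185.]
 [215. 185.]]
[[0.71702435 0.25777222]
 [0.71590229 0.14691197]
 [0.61337117 0.14669512]
 [0.61443783 0.2563691 ]]
0.11086592224024258 -90.57989397754628
0.1025313487787174 -179.8788180727563
0.10967917346854934 89.44277338923423
0.10259611455862239 0.7836065431003574
```

```bash
python3 -c "
from h import *
plan([(.5225,-.0995,.076,26.4)])"
```

```text
wz 1.6  dx 0.0019 dy -0.0025 dz 0.1340
```

Emit:
{"api": "drive_tool", "payload": {
  "newtons": 80,
  "increments": [
    {"claw": 0.065, "dx": 0, "dy": 0, "dz": 0, "wx": 0, "wy": 0, "wz": 1.6},
    {"claw": 0.065, "dx": 0.002, "dy": -0.0025, "dz": 0.03, "wx": 0, "wy": 0, "wz": 0},
    {"claw": 0.065, "dx": 0, "dy": 0, "dz": 0.04, "wx": 0, "wy": 0, "wz": 0},
    {"claw": 0.065, "dx": 0, "dy": 0, "dz": 0.03, "wx": 0, "wy": 0, "wz": 0},
    {"claw": 0.065, "dx": 0, "dy": 0, "dz": 0.02, "wx": 0, "wy": 0, "wz": 0},
    {"claw": 0.065, "dx": 0, "dy": 0, "dz": 0.014, "wx": 0, "wy": 0, "wz": 0},
    {"claw": 0.065, "dx": 0, "dy": 0, "dz": 0, "wx": 0, "wy": 0, "wz": 0},
    {"claw": 0.045, "dx": 0, "dy": 0, "dz": 0, "wx": 0, "wy": 0, "wz": 0},
    {"claw": 0.035, "dx": 0, "dy": 0, "dz": 0, "wx": 0, "wy": 0, "wz": 0},
    {"claw": 0.025, "dx": 0, "dy": 0, "dz": 0, "wx": 0, "wy": 0, "wz": 0},
    {"claw": 0.02, "dx": 0, "dy": 0, "dz": 0, "wx": 0, "wy": 0, "wz": 0},
    {"claw": 0.02, "dx": 0, "dy": 0, "dz": 0, "wx": 0, "wy": 0, "wz": 0},
    {"claw": 0.02, "dx": 0, "dy": 0, "dz": 0, "wx": 0, "wy": 0, "wz": 0}
  ]
}}

```text
t: 11.4
eef_pos: [0.5225, -0.0996, 0.0763]
tool_rot: [0.0, 0.974, 0.228, 0.001]
contact_force: [-2.0, 0.9, 6.8]
gripper_width: 0.338
grasp_force: 80.0
```

Emit:
{"api": "drive_tool", "payload": {
  "increments": [
    {"claw": 0.02, "dx": 0, "dy": 0, "dz": -0.005, "wx": 0, "wy": 0, "wz": 0},
    {"claw": 0.02, "dx": 0, "dy": 0, "dz": -0.01, "wx": 0, "wy": 0, "wz": 0},
    {"claw": 0.02, "dx": 0, "dy": 0, "dz": -0.01, "wx": 0, "wy": 0, "wz": 0},
    {"claw": 0.02, "dx": 0, "dy": 0, "dz": 0, "wx": 0, "wy": 0, "wz": 0},
    {"claw": 0.02, "dx": 0, "dy": 0, "dz": 0, "wx": 0, "wy": 0, "wz": 0}
  ]
}}

```text
t: 12.02
eef_pos: [0.5218, -0.0998, 0.1002]
tool_rot: [0.0, 0.974, 0.228, -0.0]
contact_force: [-0.7, 0.1, -9.1]
gripper_width: 0.335
grasp_force: 80.3
```

```bash
cat >> h.py <<'E'
def totool(P,o):
    q=o["tool_rot"];return Rn.from_quat([q[1],q[2],q[3],q[0]]).as_matrix().T@(np.array(P)-o["eef_pos"])
E
python3 - <<'E'
from h import *
o,p,d=wrist("w5");z=o["eef_pos"][2];print(o["t"],o["eef_pos"],yaw(o),o["contact_force"])
h=cv2.cvtColor(p,cv2.COLOR_RGB2HSV)
r=((h[...,0]<8)|(h[...,0]>174))&(h[...,1]>150)
for a,c,b in blobs(r,300):P=ray("wrist",*c,.082+z-.0763,o);print("red",a,c,b,P,totool(P,o))
m=(h[...,0]>15)&(h[...,0]<34)&(h[...,1]>170)&(h[...,2]>120)
for a,c,b in blobs(cv2.morphologyEx(m.astype(np.uint8),cv2.MORPH_CLOSE,np.ones((25,25))),800):P=ray("wrist",*c,.080+z-.0763,o);print("yel",a,c,b,P,totool(P,o), d[int(c[1]),int(c[0])])
o4={"eef_pos":np.array([0.52005815,-0.10411633,0.20997549]),"tool_rot":np.array([0,np.cos(np.radians(13.937)),np.sin(np.radians(13.937)),0])}
for q in((392,160),(392,245)):print("meter",ray("wrist",*q,.03,o4))
print("disc",ray("top",241.2,177.4,.105),"tip",ray("top",247.5,179.2,.105),"root",ray("top",225,172,.105))
print("cut",ray("top",283,158,.01),ray("top",318,160,.01),ray("top",300,165,.01))
E
```

```text
12.025 [ 0.52177992 -0.09981917  0.10023651] 26.388261995591574 [-0.68249826  0.06286012 -9.14960761]
red 3734 [281.81949652 110.51285485] [244  73  75  77] [ 0.58727235 -0.06820128  0.10593651] [ 0.07271973  0.00078456 -0.00571528]
yel 11662 [280.65709141 106.52495284] [211  34 141 147] [ 0.58816094 -0.06736917  0.10393651] [ 0.07388599  0.00043418 -0.00371551] 0.10925934
meter [ 0.59039788 -0.17730082  0.03      ]
meter [ 0.52404665 -0.22097467  0.03      ]
disc [0.63936031 0.1694029  0.105     ] tip [0.6330388  0.14840116 0.105     ] root [0.65829068 0.22357416 0.105     ]
cut [0.72895307 0.0289103  0.01      ] [ 0.72035717 -0.09590945  0.01      ] [ 0.7027038  -0.03139784  0.01      ]
```

```bash
python3 -c "
from h import *
plan([(.55,0,.100,26.4),(.5926,.0292,.100,71.4)])"
```

```text
wz -0.0  dx 0.0698 dy -0.0768 dz 0.0000
wz -45.0  dx 0.0413 dy 0.0311 dz -0.0000
```

Emit:
{"api": "drive_tool", "payload": {
  "increments": [
    {"claw": 0.02, "dx": 0.006, "dy": -0.007, "dz": 0, "wx": 0, "wy": 0, "wz": 0},
    {"claw": 0.02, "dx": 0.0115, "dy": -0.0125, "dz": 0, "wx": 0, "wy": 0, "wz": 0},
    {"claw": 0.02, "dx": 0.0175, "dy": -0.019, "dz": 0, "wx": 0, "wy": 0, "wz": 0},
    {"claw": 0.02, "dx": 0.0175, "dy": -0.019, "dz": 0, "wx": 0, "wy": 0, "wz": 0},
    {"claw": 0.02, "dx": 0.0115, "dy": -0.0125, "dz": 0, "wx": 0, "wy": 0, "wz": 0},
    {"claw": 0.02, "dx": 0.006, "dy": -0.007, "dz": 0, "wx": 0, "wy": 0, "wz": -2.5},
    {"claw": 0.02, "dx": 0, "dy": 0, "dz": 0, "wx": 0, "wy": 0, "wz": -5},
    {"claw": 0.02, "dx": 0, "dy": 0, "dz": 0, "wx": 0, "wy": 0, "wz": -7.5},
    {"claw": 0.02, "dx": 0, "dy": 0, "dz": 0, "wx": 0, "wy": 0, "wz": -7.5},
    {"claw": 0.02, "dx": 0, "dy": 0, "dz": 0, "wx": 0, "wy": 0, "wz": -7.5},
    {"claw": 0.02, "dx": 0, "dy": 0, "dz": 0, "wx": 0, "wy": 0, "wz": -7.5},
    {"claw": 0.02, "dx": 0, "dy": 0, "dz": 0, "wx": 0, "wy": 0, "wz": -5},
    {"claw": 0.02, "dx": 0, "dy": 0, "dz": 0, "wx": 0, "wy": 0, "wz": -2.5},
    {"claw": 0.02, "dx": 0.007, "dy": 0.005, "dz": 0, "wx": 0, "wy": 0, "wz": 0},
    {"claw": 0.02, "dx": 0.014, "dy": 0.0105, "dz": 0, "wx": 0, "wy": 0, "wz": 0},
    {"claw": 0.02, "dx": 0.013, "dy": 0.0105, "dz": 0, "wx": 0, "wy": 0, "wz": 0},
    {"claw": 0.02, "dx": 0.007, "dy": 0.005, "dz": 0, "wx": 0, "wy": 0, "wz": 0},
    {"claw": 0.02, "dx": 0, "dy": 0, "dz": 0, "wx": 0, "wy": 0, "wz": 0},
    {"claw": 0.02, "dx": 0, "dy": 0, "dz": 0, "wx": 0, "wy": 0, "wz": 0}
  ]
}}

```text
t: 14.45
eef_pos: [0.5922, 0.0289, 0.0999]
tool_rot: [-0.0, 0.812, 0.583, -0.001]
contact_force: [-0.8, -0.4, -9.8]
gripper_width: 0.339
grasp_force: 80.2
```

```bash
python3 - <<'E'
from h import *
o,p,d=wrist("w6");z=o["eef_pos"][2];print(o["t"],o["eef_pos"],yaw(o),o["contact_force"])
h=cv2.cvtColor(p,cv2.COLOR_RGB2HSV)
r=((h[...,0]<8)|(h[...,0]>174))&(h[...,1]>150)
for a,c,b in blobs(r,300):P=ray("wrist",*c,.082+z-.0763,o);print("red",a,c,b,P,totool(P,o))
S=read_camera("top")[0]
out=np.zeros((420,560+240,3),np.uint8);out[:,:560]=p;out[:240,560:]=cv2.resize(S[140:240,220:320],(240,240),interpolation=2)
cv2.imwrite("pics/c6.png",out[:,:,::-1])
E
```

```text
14.45 [0.59224291 0.02888283 0.09993359] 71.38806148068223 [-0.78447063 -0.40294505 -9.82735475]
red 2723 [542.9955931   92.39184723] [519  37  41 110] [0.69396968 0.07701338 0.10563359] [ 0.07807388  0.08103958 -0.00586773]
red 3739 [281.18828564 110.91682268] [244  74  74  77] [0.6165324  0.09731048 0.10563359] [ 0.07259485  0.00117421 -0.00578108]
red 4480 [503.85714286 253.91227679] [470 187  72 141] [0.67522316 0.02665552 0.10563359] [ 0.0243666   0.07934558 -0.00580691]
```

View pics/c6.png

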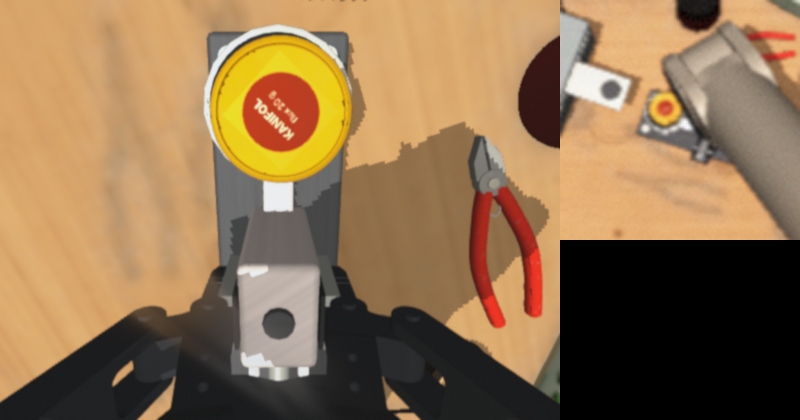

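The wrist picture shows the tin still centred on the saddle at (281,110), with the cutters clear at (500,230). The top crop shows the tin at full-image (264,185) and the tongue disc at (241,177), with the jack lined up on the tongue. I'll measure the remaining gap in the top camera.

```bash
python3 - <<'E'
from h import *
T=read_camera("top")[0];h=cv2.cvtColor(T,cv2.COLOR_RGB2HSV);z=get_obs()["eef_pos"][2]
yb=(h[...,0]>15)&(h[...,0]<34)&(h[...,1]>150);yb[:,:250]=0;yb[:,275:]=0;yb[:170]=0;yb[200:]=0
yb=cv2.morphologyEx(yb.astype(np.uint8),cv2.MORPH_CLOSE,np.ones((7,7)))
kt=max(blobs(yb,20),key=lambda k:k[0]);print(kt)
# disc: darkness-weighted centroid inside white tongue
v=h[168:187,232:250,2].astype(float);w=np.clip(170-v,0,None);n,l,s,ce=cv2.connectedComponentsWithStats((w>15).astype(np.uint8));l0=l[9,9];w*=(l==l0)
yy,xx=np.mgrid[168:187,232:250];c=((w*xx).sum()/w.sum(),(w*yy).sum()/w.sum());print(l0,c,(w>0).sum());print(v[::2].astype(int))
t=ray("top",*kt[1],.080+z-.0763);D=ray("top",*c,.105);print(t,D,D-t,np.degrees(np.arctan2((D-t)[1],(D-t)[0])),np.hypot(*(D-t)[:2]))
a=np.radians(71.4);d=D-t;print("tool dx",d[0]*np.cos(a)+d[1]*np.sin(a),"dy",d[0]*np.sin(a)-d[1]*np.cos(a))
E
```

```text
(np.int32(148), array([263.51351351, 184.7972973 ]), array([257, 178,  14,  14], dtype=int32))
3 (np.float64(240.74408343361412), np.float64(176.93221018852788)) 43
[[235 233 217 189 184 169 156 153 165 183 207 219 224 226 229 233 234 232]
 [243 244 243 243 242 239 236 233 214 194 181 170 154 152 168 187 213 225]
 [244 245 244 244 244 244 243 239 236 232 233 233 234 224 204 181 172 160]
 [246 245 245 244 241 225 181 140 115 108 118 149 203 235 243 243 230 182]
 [246 246 245 243 217 155 108 102 103  99 104  99 118 177 233 235 199 154]
 [246 247 246 242 223 159 113 101 103  99 103 106 137 203 230 211 164 149]
 [244 245 246 245 241 217 169 130 114 121 135 166 210 234 228 185 151 145]
 [220 216 214 230 240 241 241 239 239 240 242 245 245 238 206 169 154 166]
 [201 210 215 216 223 221 221 225 230 235 238 242 240 224 223 227 224 222]
 [199 201 209 221 226 228 227 228 228 224 223 227 229 228 229 230 230 230]]
[0.61377431 0.09521007 0.10388073] [0.64096596 0.17092927 0.105     ] [0.02719165 0.0757192  0.00111927] 70.24619603921823 0.0804536093572805
tool dx 0.08043729689027027 dy 0.0016200393823644597
```

Emit:
{"api": "drive_tool", "payload": {
  "increments": [
    {"claw": 0.02, "dx": 0, "dy": 0.0015, "dz": 0.005, "wx": 0, "wy": 0, "wz": 0},
    {"claw": 0.02, "dx": 0, "dy": 0, "dz": 0.01, "wx": 0, "wy": 0, "wz": 0},
    {"claw": 0.02, "dx": 0, "dy": 0, "dz": 0.005, "wx": 0, "wy": 0, "wz": 0},
    {"claw": 0.02, "dx": 0, "dy": 0, "dz": 0, "wx": 0, "wy": 0, "wz": 0},
    {"claw": 0.02, "dx": 0, "dy": 0, "dz": 0, "wx": 0, "wy": 0, "wz": 0}
  ]
}}

```text
t: 15.22
eef_pos: [0.5945, 0.029, 0.0804]
tool_rot: [-0.0, 0.812, 0.584, 0.0]
contact_force: [-0.7, -0.7, -10.0]
gripper_width: 0.338
grasp_force: 80.1
```

Emit:
{"api": "drive_tool", "payload": {
  "increments": [
    {"claw": 0.02, "dx": 0.004, "dy": 0, "dz": 0, "wx": 0, "wy": 0, "wz": 0},
    {"claw": 0.02, "dx": 0.008, "dy": 0, "dz": 0, "wx": 0, "wy": 0, "wz": 0},
    {"claw": 0.02, "dx": 0.01, "dy": 0, "dz": 0, "wx": 0, "wy": 0, "wz": 0},
    {"claw": 0.02, "dx": 0.01, "dy": 0, "dz": 0, "wx": 0, "wy": 0, "wz": 0},
    {"claw": 0.02, "dx": 0.01, "dy": 0, "dz": 0, "wx": 0, "wy": 0, "wz": 0},
    {"claw": 0.02, "dx": 0.01, "dy": 0, "dz": 0, "wx": 0, "wy": 0, "wz": 0},
    {"claw": 0.02, "dx": 0.01, "dy": 0, "dz": 0, "wx": 0, "wy": 0, "wz": 0},
    {"claw": 0.02, "dx": 0.008, "dy": 0, "dz": 0, "wx": 0, "wy": 0, "wz": 0},
    {"claw": 0.02, "dx": 0.005, "dy": 0, "dz": 0, "wx": 0, "wy": 0, "wz": 0},
    {"claw": 0.02, "dx": 0, "dy": 0, "dz": 0, "wx": 0, "wy": 0, "wz": 0},
    {"claw": 0.02, "dx": 0, "dy": 0, "dz": 0, "wx": 0, "wy": 0, "wz": 0}
  ]
}}

```text
t: 16.6
eef_pos: [0.6181, 0.0993, 0.0802]
tool_rot: [0.0, 0.812, 0.583, -0.0]
contact_force: [-0.3, -1.5, -8.4]
gripper_width: 0.34
grasp_force: 80.1
```

```bash
python3 - <<'E'
from h import *
o,p,d=wrist("w7");print(o["t"],o["eef_pos"],yaw(o),o["contact_force"])
h=cv2.cvtColor(p,cv2.COLOR_RGB2HSV);v=h[...,2]
m=(v<130);m[200:]=0;m[:,:200]=0;m[:,360:]=0
for k in blobs(m,400):
    P=ray("wrist",*k[1],.105,o);print("dark",k,P,totool(P,o),d[int(k[1][1]),int(k[1][0])])
E
```

```text
16.6 [0.61813225 0.09928921 0.08016032] 71.36708797442567 [-0.29562942 -1.47156525 -8.44445957]
dark (np.int32(10634), array([277.04795938,  91.0759827 ]), array([221,  31, 114, 121], dtype=int32)) [0.64296157 0.17307451 0.105     ] [ 7.78330355e-02 -5.03919960e-05 -2.48956179e-02] 0.08818645
dark (np.int32(1149), array([237.46475196, 187.17754569]), array([214, 174,  49,  26], dtype=int32)) [0.62472894 0.15293129 0.105     ] [ 0.05292023 -0.01089152 -0.02487614] 0.18895024
dark (np.int32(1075), array([318.26046512, 188.12186047]), array([294, 176,  49,  24], dtype=int32)) [0.64559249 0.14562324 0.105     ] [ 0.05266122  0.01121341 -0.02487916] 0.1900108
```

View pics/w7.png

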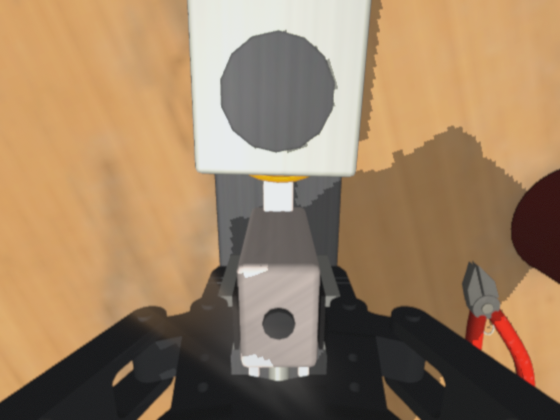

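The wrist picture shows the tongue disc at (277,91) with the jack running straight under the tongue and the tin rim just visible at (278,178). About 4.5 mm remains, then I set it down.

Emit:
{"api": "drive_tool", "payload": {
  "increments": [
    {"claw": 0.02, "dx": 0.0025, "dy": -0.0005, "dz": 0, "wx": 0, "wy": 0, "wz": 0},
    {"claw": 0.02, "dx": 0.002, "dy": 0, "dz": 0, "wx": 0, "wy": 0, "wz": 0},
    {"claw": 0.02, "dx": 0, "dy": 0, "dz": 0.002, "wx": 0, "wy": 0, "wz": 0},
    {"claw": 0.02, "dx": 0, "dy": 0, "dz": 0.0015, "wx": 0, "wy": 0, "wz": 0},
    {"claw": 0.02, "dx": 0, "dy": 0, "dz": 0.0005, "wx": 0, "wy": 0, "wz": 0},
    {"claw": 0.02, "dx": 0, "dy": 0, "dz": 0, "wx": 0, "wy": 0, "wz": 0},
    {"claw": 0.02, "dx": 0, "dy": 0, "dz": 0, "wx": 0, "wy": 0, "wz": 0}
  ]
}}

```text
t: 17.52
eef_pos: [0.6192, 0.1043, 0.0764]
tool_rot: [0.0, 0.812, 0.583, 0.0]
contact_force: [-0.8, 0.3, -5.8]
gripper_width: 0.343
grasp_force: 80.5
```

Emit:
{"api": "drive_tool", "payload": {
  "increments": [
    {"claw": 0.02, "dx": 0, "dy": 0, "dz": 0.0007, "wx": 0, "wy": 0, "wz": 0},
    {"claw": 0.02, "dx": 0, "dy": 0, "dz": 0, "wx": 0, "wy": 0, "wz": 0},
    {"claw": 0.02, "dx": 0, "dy": 0, "dz": 0, "wx": 0, "wy": 0, "wz": 0}
  ]
}}

```text
t: 17.9
eef_pos: [0.6192, 0.1043, 0.0764]
tool_rot: [0.0, 0.812, 0.583, -0.0]
contact_force: [-5.9, -2.2, 1.8]
gripper_width: 0.336
grasp_force: 81.8
```

```bash
python3 - <<'E'
from h import *
o,p,d=wrist("w8");print(o["t"],o["eef_pos"],yaw(o),o["contact_force"])
v=cv2.cvtColor(p,cv2.COLOR_RGB2HSV)[...,2]
m=(v<130);m[170:]=0;m[:,:200]=0;m[:,360:]=0
for k in blobs(m,3000):
    P=ray("wrist",*k[1],.105,o);print("dark",k,P,totool(P,o))
E
```

```text
17.9 [0.61921655 0.1042989  0.07637791] 71.39162540088049 [-5.90069771 -2.2321      1.82677188]
dark (np.int32(10926), array([279.50796266, 111.53862347]), array([222,  51, 117, 119], dtype=int32)) [0.64302031 0.17326326 0.105     ] [ 0.07294281  0.00056292 -0.02865232]
```

Emit:
{"api": "drive_tool", "payload": {
  "newtons": 40,
  "increments": [
    {"claw": 0.06, "dx": 0, "dy": 0, "dz": 0, "wx": 0, "wy": 0, "wz": 0},
    {"claw": 0.06, "dx": 0, "dy": 0, "dz": 0, "wx": 0, "wy": 0, "wz": 0},
    {"claw": 0.06, "dx": 0, "dy": 0, "dz": 0, "wx": 0, "wy": 0, "wz": 0},
    {"claw": 0.06, "dx": 0, "dy": 0, "dz": -0.01, "wx": 0, "wy": 0, "wz": 0},
    {"claw": 0.06, "dx": 0, "dy": 0, "dz": -0.03, "wx": 0, "wy": 0, "wz": 0},
    {"claw": 0.06, "dx": 0, "dy": 0, "dz": -0.04, "wx": 0, "wy": 0, "wz": 0},
    {"claw": 0.06, "dx": 0, "dy": 0, "dz": -0.04, "wx": 0, "wy": 0, "wz": 0},
    {"claw": 0.0, "dx": -0.02, "dy": 0, "dz": 0, "wx": 0, "wy": 0, "wz": 0},
    {"claw": 0.0, "dx": -0.03, "dy": 0, "dz": 0, "wx": 0, "wy": 0, "wz": 0},
    {"claw": 0.0, "dx": -0.03, "dy": 0, "dz": 0, "wx": 0, "wy": 0, "wz": 0},
    {"claw": 0.0, "dx": -0.03, "dy": 0, "dz": 0, "wx": 0, "wy": 0, "wz": 0},
    {"claw": 0.0, "dx": -0.012, "dy": 0, "dz": 0, "wx": 0, "wy": 0, "wz": 0},
    {"claw": 0.0, "dx": 0, "dy": 0, "dz": 0, "wx": 0, "wy": 0, "wz": 0},
    {"claw": 0.0, "dx": 0, "dy": 0, "dz": 0, "wx": 0, "wy": 0, "wz": 0}
  ]
}}

```text
t: 19.7
eef_pos: [0.5806, -0.0098, 0.1957]
tool_rot: [-0.0, 0.812, 0.584, 0.0]
contact_force: [0.7, 0.2, -0.2]
gripper_width: 0.004
grasp_force: 0.0
```

```bash
python3 - <<'E'
from h import *
o,p,d=wrist("w9");print(o["t"],o["eef_pos"],yaw(o),o["gripper_width"])
S=read_camera("scene")[0];T=read_camera("top")[0]
out=np.zeros((480,800,3),np.uint8);out[:300,:400]=cv2.resize(p,(400,300));out[:300,400:]=cv2.resize(S[170:260,190:310],(400,300),interpolation=2);out[300:,:240]=cv2.resize(T[150:240,220:340],(240,180))
cv2.imwrite("pics/c9.png",out[:,:,::-1])
E
```

```text
19.7 [ 0.58057185 -0.00980664  0.1957087 ] 71.48674307467617 0.0036292489239359515
```

View pics/c9.png

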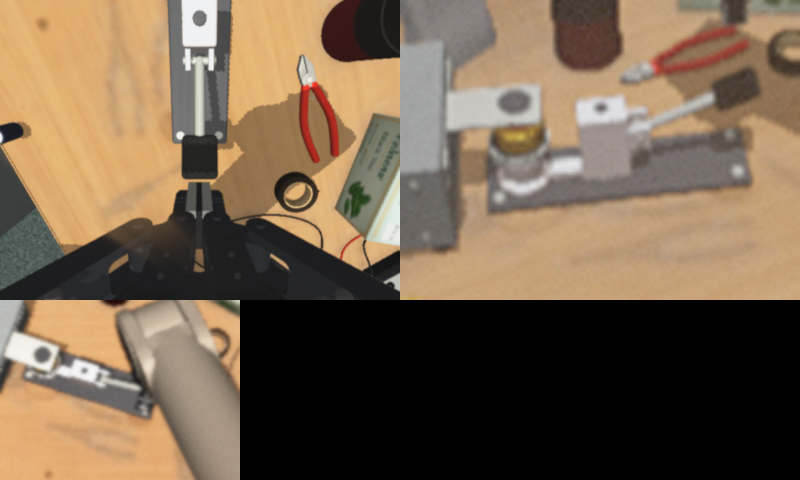

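The combined picture shows the jack flat with the tin centred under the pad (scene crop about (520,135)), released and handle up. The paddle is at full-size wrist pixel (280,220). I'll check where the paddle is relative to the tool.

```bash
python3 -c "
from h import *
o=get_obs()
for v in(190,220,250):print(totool(ray('wrist',280,v,.098,o),o))"
```

```text
[0.02170155 0.00144656 0.09767556]
[0.00146298 0.00148315 0.09766174]
[-0.01988141  0.00152173  0.09764715]
```

Emit:
{"api": "drive_tool", "payload": {
  "newtons": 40,
  "increments": [
    {"claw": 0.0, "dx": -0.002, "dy": 0.001, "dz": 0.025, "wx": 0, "wy": 0, "wz": 0},
    {"claw": 0.0, "dx": 0, "dy": 0, "dz": 0.025, "wx": 0, "wy": 0, "wz": 0},
    {"claw": 0.0, "dx": 0, "dy": 0, "dz": 0.015, "wx": 0, "wy": 0, "wz": 0},
    {"claw": 0.0, "dx": 0, "dy": 0, "dz": 0.006, "wx": 0, "wy": 0, "wz": 0},
    {"claw": 0.0, "dx": 0, "dy": 0, "dz": 0.006, "wx": 0, "wy": 0, "wz": 0},
    {"claw": 0.0, "dx": 0, "dy": 0, "dz": 0.006, "wx": 0, "wy": 0, "wz": 0},
    {"claw": 0.0, "dx": 0, "dy": 0, "dz": 0.006, "wx": 0, "wy": 0, "wz": 0},
    {"claw": 0.0, "dx": 0, "dy": 0, "dz": 0.006, "wx": 0, "wy": 0, "wz": 0},
    {"claw": 0.0, "dx": 0, "dy": 0, "dz": 0.006, "wx": 0, "wy": 0, "wz": 0},
    {"claw": 0.0, "dx": 0, "dy": 0, "dz": 0.006, "wx": 0, "wy": 0, "wz": 0},
    {"claw": 0.0, "dx": 0, "dy": 0, "dz": 0.006, "wx": 0, "wy": 0, "wz": 0},
    {"claw": 0.0, "dx": 0, "dy": 0, "dz": 0, "wx": 0, "wy": 0, "wz": 0},
    {"claw": 0.0, "dx": 0, "dy": 0, "dz": 0, "wx": 0, "wy": 0, "wz": 0}
  ]
}}

```text
t: 21.48
eef_pos: [0.5808, -0.0153, 0.083]
tool_rot: [0.001, 0.813, 0.583, -0.001]
contact_force: [-2.4, -3.5, 6.5]
gripper_width: -0.0
grasp_force: 3.5
```

Emit:
{"api": "drive_tool", "payload": {
  "increments": [
    {"claw": 0.0, "dx": 0, "dy": 0, "dz": 0.003, "wx": 0, "wy": 0, "wz": 0},
    {"claw": 0.0, "dx": 0, "dy": 0, "dz": 0.003, "wx": 0, "wy": 0, "wz": 0},
    {"claw": 0.0, "dx": 0, "dy": 0, "dz": 0, "wx": 0, "wy": 0, "wz": 0},
    {"claw": 0.0, "dx": 0, "dy": 0, "dz": 0, "wx": 0, "wy": 0, "wz": 0}
  ]
}}

```text
t: 21.98
eef_pos: [0.5809, -0.0153, 0.0773]
tool_rot: [0.001, 0.813, 0.583, -0.001]
contact_force: [-0.5, -4.2, 9.2]
gripper_width: -0.001
grasp_force: 4.5
```

Emit:
{"api": "drive_tool", "payload": {
  "increments": [
    {"claw": 0.0, "dx": 0, "dy": 0, "dz": 0.0015, "wx": 0, "wy": 0, "wz": 0},
    {"claw": 0.0, "dx": 0, "dy": 0, "dz": 0.0015, "wx": 0, "wy": 0, "wz": 0},
    {"claw": 0.0, "dx": 0, "dy": 0, "dz": 0, "wx": 0, "wy": 0, "wz": 0},
    {"claw": 0.0, "dx": 0, "dy": 0, "dz": 0, "wx": 0, "wy": 0, "wz": 0}
  ]
}}

```text
t: 22.48
eef_pos: [0.5811, -0.0153, 0.0763]
tool_rot: [0.002, 0.813, 0.583, -0.001]
contact_force: [-9.1, -5.8, 27.1]
gripper_width: -0.002
grasp_force: 13.8
```

```bash
cat >> h.py <<'E'
def chk():
    S=read_camera("scene")[0];h=cv2.cvtColor(S,cv2.COLOR_RGB2HSV)
    m=(h[...,0]>15)&(h[...,0]<34)&(h[...,1]>130)&(h[...,2]>70);m[:190]=0;m[235:]=0;m[:,:210]=0;m[:,245:]=0
    w=(h[...,1]<45)&(h[...,2]>180);w[:185]=0;w[225:]=0;w[:,:200]=0;w[:,236:]=0
    d=(h[...,2]<130);d[:190]=0;d[210:]=0;d[:,:214]=0;d[:,234:]=0
    b=(h[...,1]<45)&(h[...,2]>190);b[:190]=0;b[215:]=0;b[:,238:]=0*b[:,238:] if 0 else b[:,238:];b[:,:240]=0;b[:,262:]=0
    f=lambda m,a:[(int(k[0]),k[1].round(1).tolist(),k[2].tolist()) for k in blobs(m,a)]
    print("tin",f(m,8));print("tongue",f(w,30));print("disc",f(d,10));print("block",f(b,20))
E
python3 -c "
from h import *
chk()"
```

```text
tin [(51, [225.3, 204.8], [219, 197, 13, 13])]
tongue [(236, [212.7, 198.2], [201, 191, 28, 14])]
disc [(42, [220.7, 196.4], [217, 194, 9, 6]), (82, [224.3, 206.5], [216, 202, 17, 8])]
block [(108, [250.6, 202.6], [243, 199, 19, 9])]
```

Emit:
{"api": "drive_tool", "payload": {
  "increments": [
    {"claw": 0.0, "dx": 0, "dy": 0, "dz": -0.003, "wx": 0, "wy": 0, "wz": 0},
    {"claw": 0.0, "dx": 0, "dy": 0, "dz": -0.006, "wx": 0, "wy": 0, "wz": 0},
    {"claw": 0.0, "dx": 0, "dy": 0, "dz": -0.006, "wx": 0, "wy": 0, "wz": 0},
    {"claw": 0.0, "dx": 0, "dy": 0, "dz": -0.006, "wx": 0, "wy": 0, "wz": 0},
    {"claw": 0.0, "dx": 0, "dy": 0, "dz": -0.006, "wx": 0, "wy": 0, "wz": 0},
    {"claw": 0.0, "dx": 0, "dy": 0, "dz": -0.006, "wx": 0, "wy": 0, "wz": 0},
    {"claw": 0.0, "dx": 0, "dy": 0, "dz": -0.006, "wx": 0, "wy": 0, "wz": 0},
    {"claw": 0.0, "dx": 0, "dy": 0, "dz": -0.006, "wx": 0, "wy": 0, "wz": 0},
    {"claw": 0.0, "dx": 0, "dy": 0, "dz": -0.01, "wx": 0, "wy": 0, "wz": 0},
    {"claw": 0.0, "dx": 0, "dy": 0, "dz": -0.015, "wx": 0, "wy": 0, "wz": 0},
    {"claw": 0.0, "dx": 0, "dy": 0, "dz": -0.015, "wx": 0, "wy": 0, "wz": 0},
    {"claw": 0.0, "dx": 0, "dy": 0, "dz": -0.02, "wx": 0, "wy": 0, "wz": 0},
    {"claw": 0.0, "dx": 0, "dy": 0, "dz": 0, "wx": 0, "wy": 0, "wz": 0},
    {"claw": 0.0, "dx": 0, "dy": 0, "dz": 0, "wx": 0, "wy": 0, "wz": 0}
  ]
}}

```text
t: 24.28
eef_pos: [0.5804, -0.0137, 0.1785]
tool_rot: [0.0, 0.812, 0.583, -0.0]
contact_force: [0.0, -0.3, -0.5]
gripper_width: -0.004
grasp_force: 0.0
```

```bash
python3 - <<'E'
from h import *
chk()
o,p,d=wrist("w10");print(o["t"],o["eef_pos"],yaw(o))
q=np.load("pics/w9.npz")["p"];dd=np.load("pics/w9.npz")["d"]
h=cv2.cvtColor(p,cv2.COLOR_RGB2HSV)
m=(h[...,2]<60);m[:185]=0;m[255:]=0;m[:,:245]=0;m[:,315:]=0
for k in blobs(m,300):P=ray("wrist",*k[1],.098,o);print("paddle",k,totool(P,o),d[int(k[1][1]),int(k[1][0])])
print("before depth",dd[220,280], "now", d[210:230:5,280])
E
```

```text
tin [(65, [225.2, 211.0], [219, 208, 13, 8])]
tongue [(241, [215.9, 201.6], [204, 195, 28, 14])]
disc [(41, [224.0, 200.3], [220, 198, 9, 6])]
block [(109, [250.6, 202.6], [243, 199, 19, 9])]
24.325 [ 0.58019867 -0.01370005  0.1781236 ] 71.38783808624778
paddle (np.int32(3349), array([278.00447895, 222.15168707]), array([252, 189,  54,  66], dtype=int32)) [0.00610118 0.00017736 0.08012068] 0.21054336
before depth 0.22793584 now [0.21014956 0.20981053 0.2103215  0.20866549]
```

Trial stroke done: the tongue rose about 4 px and came back, the block didn't move, and the handle is fully up. Now the second press.

Emit:
{"api": "drive_tool", "payload": {
  "increments": [
    {"claw": 0.0, "dx": 0.002, "dy": 0, "dz": 0.02, "wx": 0, "wy": 0, "wz": 0},
    {"claw": 0.0, "dx": 0, "dy": 0, "dz": 0.015, "wx": 0, "wy": 0, "wz": 0},
    {"claw": 0.0, "dx": 0, "dy": 0, "dz": 0.01, "wx": 0, "wy": 0, "wz": 0},
    {"claw": 0.0, "dx": 0, "dy": 0, "dz": 0.006, "wx": 0, "wy": 0, "wz": 0},
    {"claw": 0.0, "dx": 0, "dy": 0, "dz": 0.006, "wx": 0, "wy": 0, "wz": 0},
    {"claw": 0.0, "dx": 0, "dy": 0, "dz": 0.006, "wx": 0, "wy": 0, "wz": 0},
    {"claw": 0.0, "dx": 0, "dy": 0, "dz": 0.006, "wx": 0, "wy": 0, "wz": 0},
    {"claw": 0.0, "dx": 0, "dy": 0, "dz": 0.006, "wx": 0, "wy": 0, "wz": 0},
    {"claw": 0.0, "dx": 0, "dy": 0, "dz": 0.006, "wx": 0, "wy": 0, "wz": 0},
    {"claw": 0.0, "dx": 0, "dy": 0, "dz": 0.006, "wx": 0, "wy": 0, "wz": 0},
    {"claw": 0.0, "dx": 0, "dy": 0, "dz": 0.006, "wx": 0, "wy": 0, "wz": 0},
    {"claw": 0.0, "dx": 0, "dy": 0, "dz": 0.005, "wx": 0, "wy": 0, "wz": 0},
    {"claw": 0.0, "dx": 0, "dy": 0, "dz": 0.004, "wx": 0, "wy": 0, "wz": 0},
    {"claw": 0.0, "dx": 0, "dy": 0, "dz": 0.002, "wx": 0, "wy": 0, "wz": 0},
    {"claw": 0.0, "dx": 0, "dy": 0, "dz": 0.0005, "wx": 0, "wy": 0, "wz": 0},
    {"claw": 0.0, "dx": 0, "dy": 0, "dz": 0, "wx": 0, "wy": 0, "wz": 0},
    {"claw": 0.0, "dx": 0, "dy": 0, "dz": 0, "wx": 0, "wy": 0, "wz": 0}
  ]
}}

```text
t: 26.5
eef_pos: [0.5815, -0.0134, 0.0765]
tool_rot: [0.002, 0.813, 0.583, -0.001]
contact_force: [-9.0, -5.3, 24.8]
gripper_width: 0.002
grasp_force: 13.4
```

```bash
python3 - <<'E'
from h import *
chk();o=get_obs();print(o["t"],o["eef_pos"],o["contact_force"])
h=cv2.cvtColor(np.load("pics/scene0.npz")["p"],cv2.COLOR_RGB2HSV)
d=(h[...,2]<130);d[:190]=0;d[210:]=0;d[:,:214]=0;d[:,234:]=0
print("disc at start",blobs(d,10))
E
```

```text
tin [(9, [230.2, 199.9], [230, 197, 2, 7]), (35, [224.8, 205.8], [220, 204, 11, 6])]
tongue [(239, [212.7, 198.2], [201, 191, 28, 15])]
disc [(42, [220.5, 196.5], [217, 194, 9, 6]), (80, [224.4, 206.5], [216, 202, 17, 8])]
block [(106, [250.5, 202.6], [243, 199, 19, 9])]
26.55 [ 0.58154964 -0.01337571  0.07654179] [-7.74811442 -5.27808847 26.09652458]
disc at start [(np.int32(44), array([224.02272727, 200.31818182]), array([220, 198,   9,   6], dtype=int32))]
```

The case is raised, the handle is against its stop, and the disc came back to its start pixel between strokes. That means the case wasn't shifted, so I'm handing in.

```bash
python3 -c "
from station import *
print(hand_in())"
```

```text
the job is handed in; nothing more can be done
None
```

I handed the job in at about 27 s, with the tin on the saddle under the lift pad, the trial stroke done, and the handle held fully down with the case raised. `hand_in()` returned no verdict.

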